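# Unbolt and open the specimen box

### The arm

A 7-joint arm with a two-finger parallel gripper is mounted at the origin on a cart in front of the work surface, level with it; the furniture and walls round the work are solid. World frame = base frame: x ahead of the robot, y to its left, z up, the work surface at z = 0. Lengths are in m, angles in rad, forces in N, time in s.
With the tool pointing down it reaches from about 0.4 to 0.85 m from the base axis. Payload 4.5 kg.
Tool frame: the origin (TCP) lies at the very end of the fingers, on their centre line; the grasp point (between the pads) lies 19 mm behind it; z points along the fingers, y is the line along which they close (so a half turn about z gives the same grasp; the last joint's range is limited). The gripper opens to 88 mm and grips with 3 to 60 N. Pads are 18 mm wide; open, the fingers measure 123 mm over their backs; the gripper's body (75 mm by 187 mm) begins 45 mm behind the grasp point.
Start: joints at [0.034, 0.689, -0.195, 1.565, 0.157, 0.902, -0.215], TCP at [0.625, 0, 0.201] pointing down, gripper open.
Joint ranges: [-3.01, 3.01], [-0.46, 2.08], [-1.47, 1.51], [0.13, 2.56], [-1, 4.14], [0.04, 2.09], [-2.66, 2.66]. Speed limits (rad/s): [2.57, 2.57, 3.14, 3.14, 3.14, 3.14, 3.14].

### API

Orientations are given as a unit quaternion [w, x, y, z].
In Python, from plant import env gives the robot as it stands.
- The arm moves only by the tool carry_out, never from a script. Its argument "moves" is a list of rows, each a list of 6 numbers: the shift along the tool's x, y, z in mm, then the turn, a rotation vector about the tool's x, y, z in degrees. A call has 1 to 10 rows; each row is the pose to reach, as a shift and turn from the pose commanded when the call began, along the tool's axes at that moment; what a row does not reach only later rows make up. A row lasts 1/12 s, in which the tool goes at most 41.7 mm and 7.16 degrees, less where a joint would pass 70% of its speed; a pose out of reach is approached as far as the arm can. A call with a gripper value outside its range is refused whole. "fingers" is the closure in counts, from 0 (fully open) to 255 (shut), set as the call begins (left out, the last holds). The fingers move at their own pace and stop on an object; the grip force is fixed at half the most. Time passes only in rows, so rows that repeat a pose let the fingers close. It gives the time, the measured TCP pose, the force, the opening and the grip force at its end, in the units of the state.
- env.get_obs(): the state, without advancing time (a new reading comes with each control period).
- env.snapshot(name): name is "scene" or "side" or "wrist"; returns a dict with "frame" (400x640x3 uint8, blue, green, red), "intrinsics" (3x3 intrinsics, pixels), "R" (3x3) and "t" (3): a world point X has camera coordinates R X + t; the wrist camera has in their place "hand_eye" (4x4, takes a point from camera to tool coordinates, whose origin is the TCP and whose axes are the flange's). Camera axes: x right, y down, z forward; pixel columns grow to the right and rows downward; lengths in m; the calibration is good to about 2 mm. A picture is of the moment at which its call begins: read the wrist's pose just before it. There is no depth.
- env.finish_job(): hands the job in; it is judged then, once.
The state is a dict: "t": time; "qpos": joint angles; "joint_velocities": joint speeds; "joint_torque": joint torques, N m; "eef_pos": TCP position; "eef_rot": TCP orientation; "ft_force": force on the tool from outside, world axes, zero at the start; "moment": the same for the moment, N m; "width": opening from 0.0 (shut) to 1.0 (fully open); "finger_force": force on a finger pad.
Only numpy, scipy, OpenCV 4.12 (cv2) and the standard library are available. Lean on these libraries where they do the work, as an engineer would, in place of code of your own. Each camera call takes 0.05 s, during which the arm holds its last target. There are 200 camera calls.

### The job

Open the specimen box on the polishing desk with the fingertips, picking nothing up: press the red spring paddle down with one fingertip and keep it down while the other fingertip pushes the bolt's knob sideways, away from the lid, until the bolt is fully drawn back. Let the paddle spring up again so that it locks the bolt open, then push the clear lid back by its blue ridge until it is fully open. Leave the specimens and everything else on the desk where they are, and take the hand away.

Things in the scene. Friction and masses are not known exactly. Their poses are not given: they have to be found in the camera images.
- specimen_box: Low grey steel box screwed to the desk, 166 x 170 mm, deck at z 34 mm. Origin: centre of its underside; z up, x from its front to its back (roughly away from the robot), y to its left; (x, y, z) below are mm in this frame. Right half: well (x -76 to -4, y -81 to 1, floor z 4) under a clear lid that slides back in rails (tops z 42) over a flat rear deck. Left half: bolt and catch.
- bolt_knob (a point): Centre of the top of the bolt's upright round steel knob, 14 mm in diameter, at (-6, 40, 79.5) when shut. The knob stands free from z 57 up, above the slotted steel channel (x -17 to 5, y 8 to 80, top z 55) in which the bolt bar slides. Drawing the bolt moves it 30 mm towards +y of the box, away from the lid.
- bolt (a joint): Bolt travel, m: 0 shut (end in the lid's keeper), 0.030 fully drawn (stop); clear of the keeper beyond 0.016. About 2 N friction. Notches at 0, 0.015, 0.030: when the catch is up its tooth stands in one (2 mm play each way) and the bolt cannot pass, so hold the catch down for the whole travel. At 0.030 the released catch locks it open.
- paddle_top (a point): Centre of the flat top of the catch's red paddle, at (-56, 40, 66) when up. The top is 34 mm along x (-72 to -38) and 68 mm along y (6 to 74), so the fingertip that holds it down can glide along it beside the bolt; its middle line lies 50 mm in front of the knob's axis. Its lever is pivoted behind the bolt (x 58), so it goes nearly straight down, tilting 4 degrees at most.
- catch (a joint): Angle of the catch lever, rad: 0 up, 0.070 fully down on its stop. On the paddle's middle line that is 8 mm (top then at z 58, 3 mm above the bolt channel); the tooth is clear of the bolt beyond 0.050 (5.7 mm). Takes 3 N at first, 7 N fully down, and springs up by itself when let go.
- catch_paddle: The spring catch: red paddle, riser and lever in one piece (origin on the lever's pivot, at the back of the box; use paddle_top to find it).
- lid_ridge (a point): Middle of the front face of the lid's blue push ridge, at (-44, -41.5, 46.5) with the lid shut; moves with the lid. The face is upright, looks to the box's front, is 51 mm wide (y -67 to -16) and reaches from the lid's top (z 39) to z 55; behind it the ridge slopes away. To its left on the lid stands the steel bolt keeper (x -18 to 6, y -22 to -5, up to z 56.5).
- lid (a joint): Lid travel, m: 0 shut, 0.072 fully open (end stop), towards +x of the box. About 2 N of friction; it stays where it is left. Blocked while the bolt is in its keeper.
- sample_a: Resin-mounted metal specimen (red), a loose disc 30 mm in diameter and 14 to 18 mm high, in a cell of the box's well under the lid. Origin: centre of its underside. Must stay where it is.
- sample_b: Resin-mounted metal specimen (black with a round metal face), a loose disc 30 mm in diameter and 14 to 18 mm high, in a cell of the box's well under the lid. Origin: centre of its underside. Must stay where it is.
- sample_c: Resin-mounted metal specimen (green), a loose disc 30 mm in diameter and 14 to 18 mm high, in a cell of the box's well under the lid. Origin: centre of its underside. Must stay where it is.
- sample_d: Resin-mounted metal specimen (black with two metal strips), a loose disc 30 mm in diameter and 14 to 18 mm high, in a cell of the box's well under the lid. Origin: centre of its underside. Must stay where it is.
- steel_disc: Round steel hardness block, 64 mm in diameter, 15 mm high, lying on the desk left of the box. Origin: centre of its underside. A bystander.
- paste_tin: Blue round tin, 55 mm in diameter, 22 mm high. Origin: centre of its underside. A bystander.
- paste_syringe: Paste syringe with a green band, 110 mm long, 21 mm thick, lying on the desk. Origin: centre of the underside. A bystander.
- brown_bottle: Brown plastic bottle with a black cap, 50 mm in diameter, 116 mm high. Origin: centre of its underside. A bystander.

How it is judged:
On the way, in this order (a step that is already met when the one before it is completed fails the run):
1. a fingertip holds the red paddle down far enough to free the bolt, the bolt still shut (value of joint catch above 0.048 rad and contact force between the fingers and catch_paddle above 0.5 N and value of joint bolt below 0.006 m), for 0.1 s.
2. the bolt is drawn past 20 mm with a fingertip still holding the paddle down (value of joint catch above 0.04 rad and contact force between the fingers and catch_paddle above 0.5 N and value of joint bolt above 0.02 m and value of joint lid below 0.006 m), for 0.05 s.
3. the bolt is fully drawn (27 mm or more of 30) and the released catch has sprung up and locks it (value of joint catch below 0.012 rad and value of joint bolt above 0.027 m and value of joint lid below 0.03 m), for 0.1 s.
At the end, for the whole second after the job is handed in: The lid is fully open (66 mm or more of 72), the bolt fully drawn (27 mm or more of 30) with the catch sprung up again (under 0.012 rad), every specimen within 8 mm and every bystander within 20 mm of where it started (value of joint lid above 0.066 m and value of joint bolt above 0.027 m and value of joint catch below 0.012 rad and distance of each of sample_a, sample_b, sample_c, sample_d from where it was at the start of the episode below 0.008 m and distance of each of steel_disc, paste_tin, paste_syringe, brown_bottle from where it was at the start of the episode below 0.02 m); the robot touches nothing.
It fails at once if a specimen is moved from its place (8 mm) or lifted (distance of any of sample_a, sample_b, sample_c, sample_d from where it was at the start of the episode above 0.008 m).
It fails at once if another thing on the desk is displaced by 20 mm, knocked over or lifted (distance of any of steel_disc, paste_tin, paste_syringe, brown_bottle from where it was at the start of the episode above 0.02 m or angle between any of brown_bottle, steel_disc's own z axis and vertical above 0.3 rad).
It also fails if it takes over 45 s, if anything falls off the work surface, if the arm or the gripper's body presses on something with over 40 N, if the wrist force passes 120 N, or if a joint passes its speed limit or range.

## Working session

There is one attempt and no reset: what is moved stays moved. The work goes in short steps, Python scripts to look and compute and a tool call to move; the robot and the scene stay as the last step left them, time stands still between calls to the robot, and variables do not carry over. Pictures are saved under pics/ and viewed, at most 10 in all, crops included, and the job is handed in when it is done.

Besides the shell and the picture viewer there is one more tool, called after "Emit:" by a JSON object that holds its "method" and its "body". carry_out: Moves the arm, as the interface text tells. Its arguments: {"type":"object","properties":{"moves":{"type":"array"},"fingers":{"type":"number"}},"required":["moves"]}

```bash
mkdir -p pics; python3 - <<'E'
from plant import env
import cv2,numpy as np,pickle
o=env.get_obs();print({k:np.round(v,3) for k,v in o.items()})
S={}
for n in("scene","side","wrist"):
    S[n]=env.snapshot(n);cv2.imwrite(f"pics/{n}0.png",S[n]["frame"])
    print(n,{k:np.round(v,3).tolist() for k,v in S[n].items() if k!="frame"})
pickle.dump((o,S),open("s0.pkl","wb"))
cv2.imwrite("pics/m0.png",cv2.resize(np.vstack([S["scene"]["frame"],S["wrist"]["frame"]]),(480,600)))
E
```

```text
{'t': np.float64(0.0), 'qpos': array([ 0.034,  0.69 , -0.195,  1.566,  0.157,  0.903, -0.215]), 'joint_velocities': array([-0.002,  0.001,  0.   , -0.001, -0.002, -0.   , -0.   ]), 'joint_torque': array([ 0.0000e+00, -5.2757e+01, -1.2670e+00, -1.5343e+01, -5.3000e-02,
        7.0000e-03,  0.0000e+00]), 'eef_pos': array([ 0.624, -0.   ,  0.2  ]), 'eef_rot': array([-0.001,  0.707,  0.707, -0.001]), 'ft_force': array([-0.093, -0.139, -0.072]), 'moment': array([ 0.043, -0.02 , -0.012]), 'finger_force': np.float64(0.0), 'width': np.float64(1.0)}
scene {'intrinsics': [[379.747, 0.0, 321.793], [0.0, 379.747, 207.519], [0.0, 0.0, 1.0]], 'R': [[-0.841, -0.541, 0.011], [-0.278, 0.414, -0.867], [0.464, -0.732, -0.498]], 't': [0.379, 0.234, 0.604]}
side {'intrinsics': [[485.599, 0.0, 319.149], [0.0, 485.599, 192.309], [0.0, 0.0, 1.0]], 'R': [[0.281, -0.96, -0.018], [-0.509, -0.133, -0.85], [0.814, 0.248, -0.526]], 't': [-0.215, 0.315, 0.992]}
wrist {'intrinsics': [[288.765, 0.0, 323.538], [0.0, 288.765, 198.657], [0.0, 0.0, 1.0]], 'hand_eye': [[0.001, -0.961, -0.277, 0.072], [1.0, 0.001, 0.0, 0.0], [0.0, -0.277, 0.961, -0.183], [0.0, 0.0, 0.0, 1.0]]}
```

View pics/scene0.png

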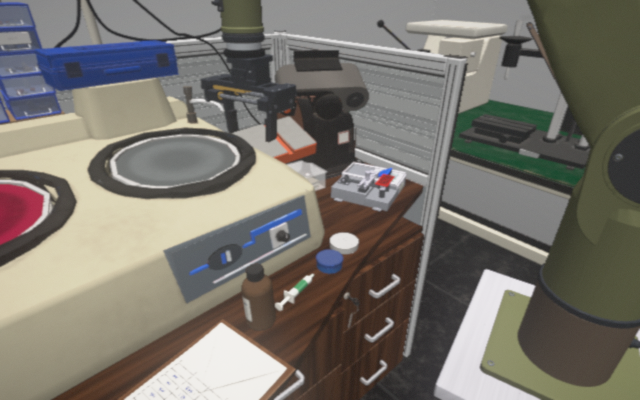

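View pics/wrist0.png

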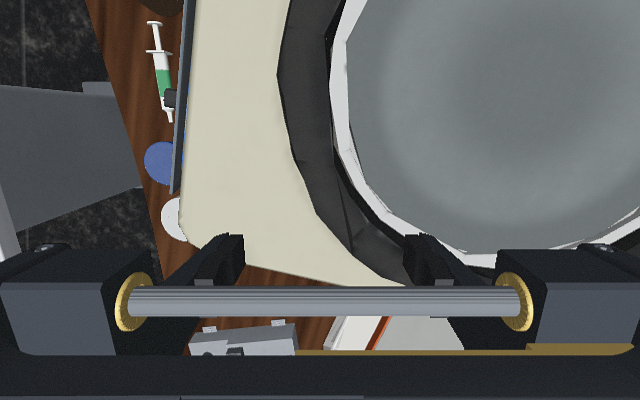

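The scene view shows the box at about (370,185), with the steel disc at (344,243), the tin at (330,261), the syringe at (295,291) and the bottle at (257,300). In the wrist view, only the box's edge shows, at about (240,345).

View pics/side0.png

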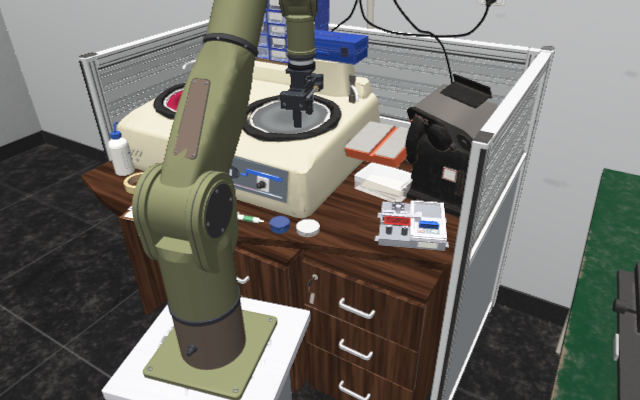

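```bash
cat > h.py <<'E'
import numpy as np,cv2,pickle
from scipy.spatial.transform import Rotation as Ro
def cam(s,o=None):
    if "R" in s: R=np.array(s["R"]);t=np.array(s["t"]);return R.T,-R.T@t
    q=o["eef_rot"];W=Ro.from_quat([q[1],q[2],q[3],q[0]]).as_matrix();H=np.array(s["hand_eye"])
    return W@H[:3,:3],W@H[:3,3]+o["eef_pos"]
def ray(s,uv,z,o=None):
    A,c=cam(s,o);d=A@np.linalg.solve(s["intrinsics"],[uv[0],uv[1],1]);return c+d*(z-c[2])/d[2]
def proj(s,X,o=None):
    A,c=cam(s,o);p=np.array(s["intrinsics"])@(A.T@(np.array(X)-c));return p[:2]/p[2]
def blobs(img,lo,hi,amin=30):
    h=cv2.cvtColor(img,cv2.COLOR_BGR2HSV);m=cv2.inRange(h,lo,hi)
    n,l,st,ce=cv2.connectedComponentsWithStats(m)
    return [(ce[i],st[i],l==i) for i in range(1,n) if st[i][4]>=amin]
E
python3 - <<'E'
from h import *
o,S=pickle.load(open("s0.pkl","rb"))
for n in("scene","side"):
    for nm,lo,hi in(("red",(0,150,100),(8,255,255)),("red2",(170,150,100),(180,255,255)),("blue",(105,140,80),(125,255,255))):
        for c,st,_ in blobs(S[n]["frame"],lo,hi,12): print(n,nm,c.round(),st,ray(S[n],c,.06).round(3))
im=S["scene"]["frame"][150:220,320:430];cv2.imwrite("pics/a.png",cv2.resize(im,None,fx=7,fy=7,interpolation=cv2.INTER_CUBIC))
E
```

```text
scene red [296. 152.] [276 137  40  25 351] [ 0.766 -0.339  0.06 ]
scene red [384. 181.] [376 176  17  10 105] [ 0.452 -0.308  0.06 ]
scene red2 [ 17. 210.] [   0  185   43   60 1834] [1.075 0.298 0.06 ]
scene blue [11.  3.] [ 7  3 11  2 14] [14.045 -4.939  0.06 ]
scene blue [104.  61.] [  35   41  141   47 3830] [ 2.811 -0.943  0.06 ]
scene blue [ 5. 96.] [ 2 91  7  9 21] [ 2.277 -0.151  0.06 ]
scene blue [385. 172.] [379 169  12   7  40] [ 0.475 -0.362  0.06 ]
scene blue [271. 226.] [244 210  57  38 288] [0.559 0.031 0.06 ]
scene blue [223. 258.] [222 254   4   9  29] [0.563 0.168 0.06 ]
scene blue [199. 269.] [190 264  18  11  63] [0.577 0.215 0.06 ]
scene blue [328. 270.] [319 267  19   6  60] [0.381 0.088 0.06 ]
side red [378. 155.] [345 127  62  40 548] [ 0.804 -0.188  0.06 ]
side red [397. 220.] [384 216  26  10 189] [ 0.455 -0.302  0.06 ]
side red2 [174. 100.] [167  91  15  19 142] [1.083 0.721 0.06 ]
side blue [336.  40.] [ 315    0   53   64 1723] [2.169 0.307 0.06 ]
side blue [272.  10.] [266   8  15   4  27] [2.876 0.976 0.06 ]
side blue [268.  23.] [264  22  10   6  15] [2.471 0.847 0.06 ]
side blue [271.  43.] [261  34  25  17  73] [2.026 0.654 0.06 ]
side blue [115. 133.] [110 123  11  16  74] [0.738 0.757 0.06 ]
side blue [261. 175.] [240 169  42  13 129] [0.589 0.129 0.06 ]
side blue [428. 224.] [419 221  20   8 112] [ 0.46  -0.382  0.06 ]
side blue [280. 229.] [271 224  18   9  93] [ 0.342 -0.021  0.06 ]
```

The side view shows the red paddle at (397,220) and the blue ridge at (428,224). The box is nearly square to the world, around (0.5,-0.35). I'll move the wrist camera over it, rising first.

Emit:
{"method": "carry_out", "body": {"moves": [[0,-10,-25,0,0,0],[-20,-25,-50,0,0,0],[-60,-40,-50,0,0,0],[-100,-55,-50,0,0,0],[-140,-70,-50,0,0,0],[-180,-85,-50,0,0,0],[-220,-100,-50,0,0,0],[-260,-115,-50,0,0,0],[-300,-130,-50,0,0,0],[-330,-145,-50,0,0,0]], "fingers": 0}}

```text
t: 0.98
eef_pos: [0.4791, -0.332, 0.2512]
eef_rot: [0.0, 0.707, 0.707, 0.0]
ft_force: [1.4, 0.7, 0.3]
width: 0.999
finger_force: 0.0
```

Emit:
{"method": "carry_out", "body": {"moves": [[-10,0,0,0,0,0],[-10,0,0,0,0,0],[-10,0,0,0,0,0]]}}

```text
t: 1.23
eef_pos: [0.4801, -0.3395, 0.251]
eef_rot: [-0.0, 0.707, 0.707, 0.0]
ft_force: [0.0, 1.4, 0.7]
width: 1.001
finger_force: 0.0
```

```bash
python3 - <<'E'
from plant import env
from h import *
o=env.get_obs();S={n:env.snapshot(n) for n in("wrist","side","scene")}
pickle.dump((o,S),open("s1.pkl","wb"));cv2.imwrite("pics/w1.png",S["wrist"]["frame"])
print(o["eef_pos"],o["eef_rot"],o["t"])
for nm,lo,hi,z in(("red",(0,150,80),(8,255,255),.066),("blue",(105,140,60),(125,255,255),.05)):
    for c,st,m in blobs(S["wrist"]["frame"],lo,hi,100):
        r=cv2.minAreaRect(np.argwhere(m)[:,::-1].astype(np.float32))
        b=np.array([ray(S["wrist"],p,z,o) for p in cv2.boxPoints(r)])
        print(nm,c.round(),st,np.round(b[:,:2],4).tolist(),ray(S["wrist"],c,z,o).round(4))
E
```

```text
[ 0.48008899 -0.33950684  0.25097601] [-4.25088485e-04  7.07388129e-01  7.06825033e-01  4.76580786e-04] 1.2333
red [554.  28.] [520  10  74  34 270] [[0.7021, -0.1701], [0.707, -0.1542], [0.7906, -0.1844], [0.7866, -0.2012]] [ 0.7412 -0.1724  0.066 ]
red [616.  50.] [594  40  46  20 174] [[0.7897, -0.1885], [0.7903, -0.1838], [0.848, -0.2003], [0.8476, -0.2051]] [ 0.8186 -0.1944  0.066 ]
red [498.  73.] [485  47  30  52 150] [[0.6728, -0.2452], [0.695, -0.1896], [0.7004, -0.192], [0.6785, -0.2478]] [ 0.6865 -0.2195  0.066 ]
red [483. 109.] [477  96  14  24 102] [[0.6653, -0.2667], [0.6736, -0.2446], [0.6876, -0.2507], [0.6795, -0.2731]] [ 0.675 -0.26   0.066]
red [512. 125.] [487 113  56  24 264] [[0.6812, -0.2736], [0.6839, -0.2629], [0.7525, -0.2872], [0.7504, -0.2984]] [ 0.7139 -0.2794  0.066 ]
red [299. 143.] [ 282  116   33   56 1117] [[0.4292, -0.2716], [0.4617, -0.2674], [0.4701, -0.3333], [0.4359, -0.338]] [ 0.4495 -0.3011  0.066 ]
blue [327. 200.] [314 183  27  36 743] [[0.4665, -0.3562], [0.4986, -0.3519], [0.5058, -0.4026], [0.4725, -0.4072]] [ 0.4849 -0.3795  0.05  ]
```

View pics/w1.png

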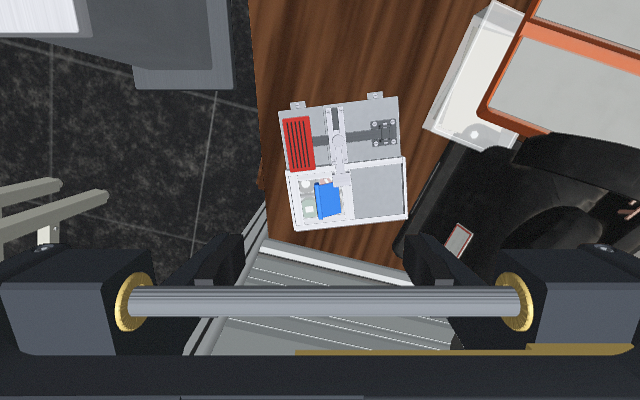

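The wrist view shows the paddle at (299,143), the knob near (338,140), the ridge at (327,200) and the box corners around (280,110)-(405,225). The box is yawed about 7° and nothing stands in the way. Next I'll check the knob and the box edge by overlay and work out the shifts.

```bash
cat >> h.py <<'E'
YAW=np.radians(6.8);C0=np.array([.4492,-.3026])
RZ=np.array([[np.cos(YAW),-np.sin(YAW)],[np.sin(YAW),np.cos(YAW)]])
def b2w(x,y,z,off=(0,0)): return np.r_[C0+RZ@np.array([x+56,y-40])/1000+off,z/1000]
def w2b(p): return np.r_[RZ.T@(np.array(p[:2])-C0)*1000+[-56,40],p[2]*1000]
def shift(o,x,y,z):
    q=o["eef_rot"];W=Ro.from_quat([q[1],q[2],q[3],q[0]]).as_matrix();return (W.T@(b2w(x,y,z)-o["eef_pos"])*1000).round(1)
E
python3 - <<'E'
from h import *
o,S=pickle.load(open("s1.pkl","rb"))
print(shift(o,-31,16,140),w2b(o["eef_pos"]))
P=[(-6,40,79.5),(-56,40,66),(-44,-67,55),(-44,-16,55),(-83,-85,34),(-83,85,34),(83,85,34),(83,-85,34)]
out=[]
for n,(r0,r1,c0,c1) in dict(wrist=(90,240,265,425),side=(190,255,365,460)).items():
    f=cv2.resize(S[n]["frame"],None,fx=5,fy=5,interpolation=cv2.INTER_CUBIC)
    for p in P:
        u=(proj(S[n],b2w(*p),o)+.5)*5; cv2.circle(f,tuple(int(v) for v in u),4,(0,255,0),1)
    cv2.imwrite(f"pics/o_{n}.png",f[r0*5:r1*5,c0*5:c1*5][:600,:800])
E
```

```text
[ 15.9  -3.2 111. ] [-29.69821443  -0.30459399 250.97600903]
```

View pics/o_wrist.png

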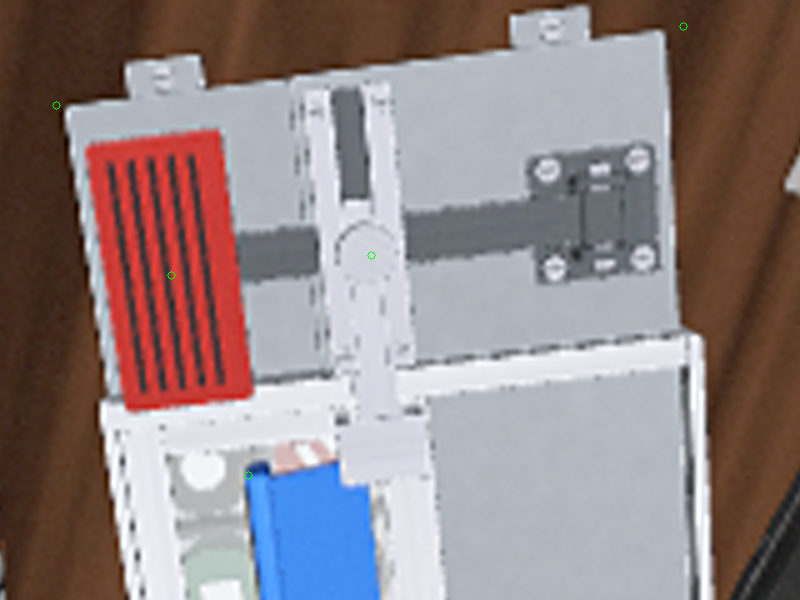

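The overlay matches: the predicted knob is at (371,255) against about (370,252) seen, and the paddle centre at (171,275) against about (170,270), all within about 1 mm. I'll turn to the box yaw, preset the fingers and descend.

Emit:
{"method": "carry_out", "body": {"moves": [[4,0,20,0,0,-3],[8,-1,50,0,0,-6],[12,-2,80,0,0,-6.8],[16,-3,100,0,0,-6.8],[16,-3,115,0,0,-6.8],[16,-3,115,0,0,-6.8],[16,-3,115,0,0,-6.8],[16,-3,115,0,0,-6.8]], "fingers": 161}}

```text
t: 2.05
eef_pos: [0.4783, -0.3235, 0.1374]
eef_rot: [0.001, 0.663, 0.748, 0.0]
ft_force: [0.7, -0.4, -0.2]
width: 0.421
finger_force: 0.0
```

```bash
python3 - <<'E'
from plant import env
from h import *
o=env.get_obs();S={n:env.snapshot(n) for n in("wrist","side")}
pickle.dump((o,S),open("s2.pkl","wb"))
print(w2b(o["eef_pos"]),o["width"],o["ft_force"],shift(o,-31,16,66))
w=S["wrist"]["frame"][60:330,200:440];cv2.imwrite("pics/w2.png",cv2.resize(w,(533,600)))
E
```

```text
[-29.54106649  15.7622019  137.39487114] 0.42099574975099757 [ 0.74965722 -0.4182221  -0.19490673] [ 0.3 -1.6 71.4]
```

View pics/w2.png

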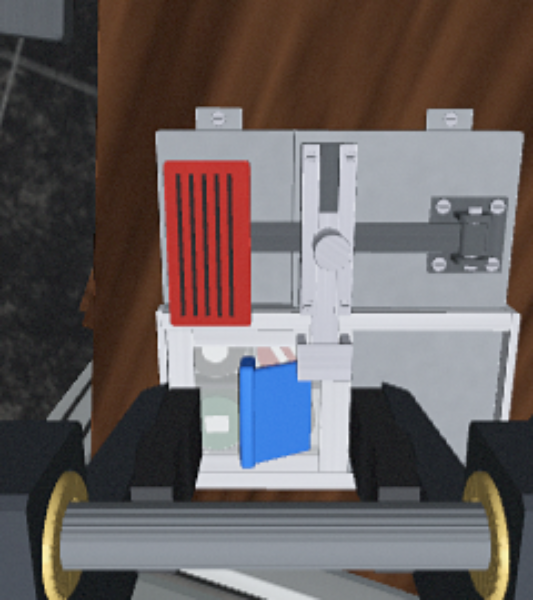

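The box is now square in the wrist view, with the paddle at (207,243), the knob at (332,250) and the fingertips near rows 385. I'll descend to just above the paddle.

Emit:
{"method": "carry_out", "body": {"moves": [[0,-1.5,25,0,0,0],[0,-1.5,50,0,0,0],[0,-1.5,60,0,0,0],[0,-1.5,65,0,0,0],[0,-1.5,65,0,0,0]]}}

```text
t: 2.57
eef_pos: [0.4755, -0.3241, 0.0711]
eef_rot: [-0.0, 0.664, 0.748, -0.0]
ft_force: [0.1, 0.1, -1.1]
width: 0.369
finger_force: 0.0
```

```bash
python3 - <<'E'
from plant import env
from h import *
o=env.get_obs();S={n:env.snapshot(n) for n in("wrist","side")}
pickle.dump((o,S),open("s3.pkl","wb"))
print(w2b(o["eef_pos"]),o["width"],o["ft_force"],shift(o,-31,16,66))
w=cv2.resize(S["wrist"]["frame"][60:330,200:440],(533,600));s=cv2.resize(S["side"]["frame"][170:260,360:460],(267,240),interpolation=cv2.INTER_CUBIC)
c=np.zeros((600,800,3),np.uint8);c[:,:533]=w;c[:240,533:]=s;cv2.imwrite("pics/w3.png",c)
E
```

```text
[-32.40409875  15.5638069   71.14508426] 0.3687677155315725 [ 0.0836471   0.09902958 -1.14888719] [0.4 1.4 5.1]
```

View pics/w3.png

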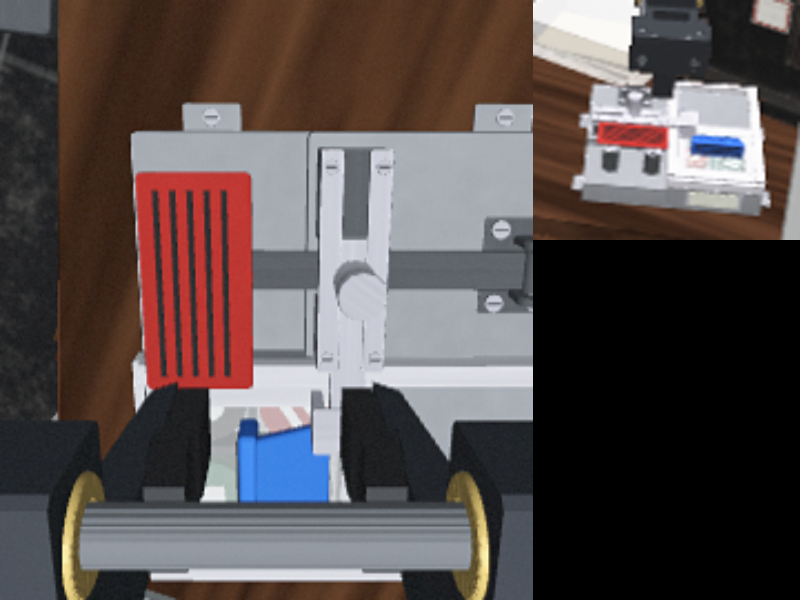

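The picture shows the left fingertip over the paddle's right end, at about (197,385), and the right fingertip beside the channel at (358,385). In the side inset the finger ends near (660,90). Before pressing, I'll check numerically where the tips should appear.

```bash
python3 - <<'E'
from h import *
o,S=pickle.load(open("s3.pkl","rb"))
b=w2b(o["eef_pos"])
for dx in(-25,25):
  for dy in(-9,9):
    print(dx,dy,"side",proj(S["side"],b2w(b[0]+dx,b[1]+dy,b[2])).round(),"wrist",proj(S["wrist"],b2w(b[0]+dx,b[1]+dy,b[2]),o).round())
for p in[(-56,6,66),(-56,74,66),(-6,40,79.5),(-44,-41.5,55)]: print(p,proj(S["side"],b2w(*p)).round(),proj(S["wrist"],b2w(*p),o).round())
g=cv2.cvtColor(S["side"]["frame"],cv2.COLOR_BGR2GRAY)
print(g[192:222:1,400:424:2])
E
```

```text
-25 -9 side [410. 220.] wrist [287. 238.]
-25 9 side [403. 219.] wrist [286. 213.]
25 -9 side [410. 209.] wrist [359. 238.]
25 9 side [404. 208.] wrist [360. 213.]
(-56, 6, 66) [410. 221.] [289. 236.]
(-56, 74, 66) [384. 219.] [286. 137.]
(-6, 40, 79.5) [398. 205.] [365. 194.]
(-44, -41.5, 55) [429. 223.] [308. 286.]
[[ 84  71  42  42  42  43  42  42  43  44  75  45]
 [ 88  52  42  42  43  42  42  43  43  49  76  57]
 [ 76  43  43  43  42  43  42  42  42  48  78  56]
 [ 45  42  43  42  43  42  42  42  42  43  49  42]
 [ 47  42  42  42  43  43  42  43  42  42  57  43]
 [106 104  88  40  41  42  43  44  44  43  45  43]
 [207 206 162  40  39  42  41  49  49  48  37  42]
 [210 205  99  39  40  40  41  27  54  56  47  39]
 [213 176  60  40  40  39  48 127 138 150 133 112]
 [198  89  64  40  40  40  69 237 245 249 225 217]
 [109 109  64  41  39  40  78 201 186 187 162 173]
 [134 167  91  39  40  40 113 206 186 186 185 183]
 [134 155  73  40  40  39 144 224 200 202 195 186]
 [220  90  74  39  40  40 143 219 203 203 204 202]
 [203  96  90  91  78  84 160 219 203 204 204 202]
 [130 139 165 185 164 182 228 218 203 204 203 202]
 [127 217 184 197 197 230 251 219 206 204 203 202]
 [134 131 165 197 196 221 251 219 205 204 202 201]
 [160 171 181 200 200 232 251 215 198 203 202 202]
 [195 231 218 220 211 230 251 204 198 216 213 201]
 [219 243 233 233 206 223 251 205 240 243 240 201]
 [210 196 197 197 222 236 250 218 239 239 245 200]
 [244 237 241 223 238 236 242 235 239 239 245 201]
 [242 233 233 233 229 219 239 242 239 238 244 201]
 [167 159 183 221 204 220 226 242 236 231 235 216]
 [119 115 122 130 127 170 164 170 146 158 192 246]
 [ 81  77  88  95 100 165 233 187 162 161 172 250]
 [ 78  84  88  88  92 178 251 202 163 162 172 247]
 [ 79  92  82  89  83 177 251 208 165 163 166 195]
 [ 87  77  93  78  77 178 251 210 178 170 120 118]]
```

Both views put the visible finger ends well above the nominal TCP, so I'll find the paddle by force, slowly.

Emit:
{"method": "carry_out", "body": {"moves": [[0,1.4,1,0,0,0],[0,1.4,3,0,0,0],[0,1.4,5,0,0,0],[0,1.4,7,0,0,0],[0,1.4,9,0,0,0],[0,1.4,9,0,0,0]]}}

```text
t: 3.17
eef_pos: [0.4766, -0.3239, 0.0619]
eef_rot: [-0.0, 0.664, 0.748, -0.0]
ft_force: [0.1, 0.7, -0.2]
width: 0.367
finger_force: 0.0
```

Emit:
{"method": "carry_out", "body": {"moves": [[0,0,2,0,0,0],[0,0,4,0,0,0],[0,0,4,0,0,0]]}}

```text
t: 3.42
eef_pos: [0.4767, -0.3238, 0.0579]
eef_rot: [-0.0, 0.664, 0.748, -0.0]
ft_force: [-0.7, -0.8, -0.4]
width: 0.368
finger_force: 0.0
```

```bash
python3 - <<'E'
from plant import env
from h import *
o=env.get_obs();S={n:env.snapshot(n) for n in("wrist","side")}
pickle.dump((o,S),open("s4.pkl","wb"))
print(w2b(o["eef_pos"]),o["width"],o["ft_force"])
print(*[(c.round(1),st) for c,st,m in blobs(S["side"]["frame"],(0,150,80),(8,255,255),60)])
b=w2b(o["eef_pos"])
for dx in(-25,25): print(proj(S["side"],b2w(b[0]+dx,b[1],b[2])).round())
a=cv2.resize(S["wrist"]["frame"][180:300,220:440],(800,436),interpolation=cv2.INTER_CUBIC)
s=cv2.resize(S["side"]["frame"][185:240,375:455],(233,160),interpolation=cv2.INTER_CUBIC)
c=np.zeros((600,800,3),np.uint8);c[:436]=a;c[440:,:233]=s;cv2.imwrite("pics/w4.png",c)
E
```

```text
[-31.21177011  15.65961283  57.88552048] 0.36847160488835723 [-0.68325136 -0.76365523 -0.36527449]
(array([373.5, 155. ]), array([345, 127,  53,  40, 462], dtype=int32)) (array([396.8, 220.4]), array([384, 216,  26,  10, 189], dtype=int32))
[406. 223.]
[407. 212.]
```

View pics/w4.png

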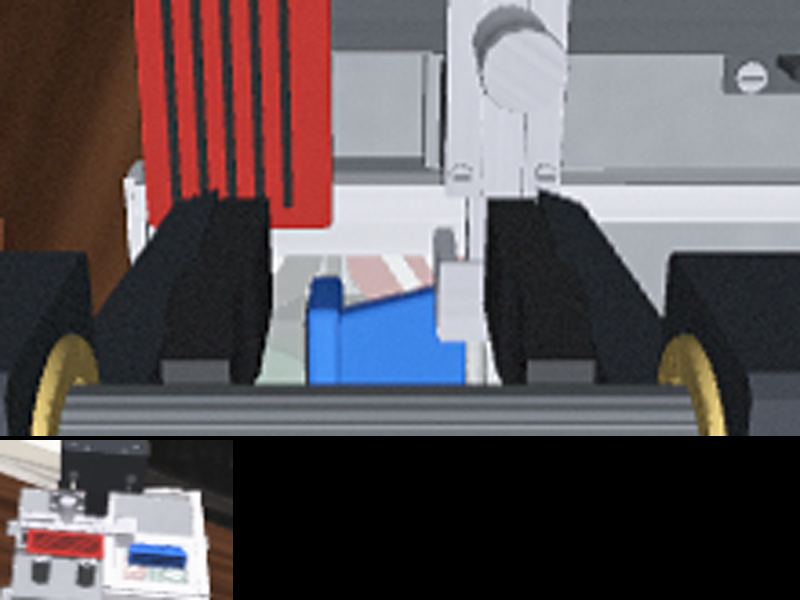

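The paddle hasn't moved (still row 220). The wrist view shows the fingertip edges at about (215,190) and (540,190), and in the side inset the finger ends above the paddle. So the real tips sit about 30 mm above the stated TCP, and I'll keep descending under force watch.

Emit:
{"method": "carry_out", "body": {"moves": [[0,0,3,0,0,0],[0,0,6,0,0,0],[0,0,9,0,0,0],[0,0,12,0,0,0],[0,0,12,0,0,0]]}}

```text
t: 3.93
eef_pos: [0.4765, -0.3237, 0.0456]
eef_rot: [-0.001, 0.664, 0.748, -0.0]
ft_force: [-0.2, 1.3, 0.7]
width: 0.366
finger_force: 0.0
```

Emit:
{"method": "carry_out", "body": {"moves": [[0,0,2,0,0,0],[0,0,4,0,0,0],[0,0,6,0,0,0],[0,0,6,0,0,0]]}}

```text
t: 4.27
eef_pos: [0.4767, -0.3239, 0.04]
eef_rot: [-0.0, 0.664, 0.748, -0.0]
ft_force: [-0.5, 0.2, 1.0]
width: 0.371
finger_force: 0.0
```

```bash
cat > chk.py <<'E'
from plant import env
from h import *
o=env.get_obs();S={n:env.snapshot(n) for n in("wrist","side")}
pickle.dump((o,S),open("s5.pkl","wb"))
print(o["t"],w2b(o["eef_pos"]),o["width"],o["ft_force"].round(2),o["moment"].round(2))
print(*[(c.round(1),st) for c,st,m in blobs(S["side"]["frame"],(0,150,80),(8,255,255),40)],*[(c.round(1),st) for c,st,m in blobs(S["wrist"]["frame"],(0,150,80),(8,255,255),300)])
g=cv2.cvtColor(S["side"]["frame"],cv2.COLOR_BGR2GRAY)
print((g[200:228,396:420:2]<60).astype(int))
E
python3 chk.py
```

```text
4.2667 [-31.18672375  15.60161995  39.95360629] 0.3707010013903748 [-0.48  0.19  0.97] [ 0.04 -0.01 -0.03]
(array([373.2, 154.9]), array([345, 127,  53,  41, 459], dtype=int32)) (array([396.9, 220.4]), array([384, 216,  26,  10, 191], dtype=int32)) (array([280.1, 190.6]), array([ 246,  142,   64,  113, 4665], dtype=int32))
[[1 1 1 1 1 1 1 1 1 1 1 1]
 [1 1 1 1 1 1 1 1 1 1 1 1]
 [1 1 0 1 1 1 1 1 1 1 1 1]
 [1 0 0 1 1 1 1 1 1 1 1 1]
 [1 0 0 1 1 1 1 1 1 1 1 0]
 [1 0 0 1 1 1 1 1 1 1 1 0]
 [1 0 1 1 1 1 1 1 1 1 1 1]
 [1 0 1 1 1 1 1 1 1 1 1 1]
 [0 0 0 0 1 1 1 1 0 1 1 1]
 [0 0 0 0 1 1 1 1 0 0 0 0]
 [0 0 0 0 1 1 1 1 0 0 0 0]
 [0 0 0 0 1 1 1 1 0 0 0 0]
 [0 0 0 0 1 1 1 1 0 0 0 0]
 [0 0 0 0 1 1 1 1 0 0 0 0]
 [0 0 0 0 1 1 1 1 0 0 0 0]
 [0 0 0 0 1 1 1 1 0 0 0 0]
 [0 0 0 0 1 1 1 1 0 0 0 0]
 [0 0 0 0 0 0 0 0 0 0 0 0]
 [0 0 0 0 0 0 0 0 0 0 0 0]
 [0 0 0 0 0 0 0 0 0 0 0 0]
 [0 0 0 0 0 0 0 0 0 0 0 0]
 [0 0 0 0 0 0 0 0 0 0 0 0]
 [0 0 0 0 0 0 0 0 0 0 0 0]
 [0 0 0 0 0 0 0 0 0 0 0 0]
 [0 0 0 0 0 0 0 0 0 0 0 0]
 [0 0 0 0 0 0 0 0 0 0 0 0]
 [0 0 0 0 0 0 0 0 0 0 0 0]
 [0 0 0 0 0 0 0 0 0 0 0 0]]
```

The fingertip end is now at side row 216.5, so contact is about 9 mm lower.

Emit:
{"method": "carry_out", "body": {"moves": [[0,0,2,0,0,0],[0,0,4,0,0,0],[0,0,6,0,0,0],[0,0,8,0,0,0],[0,0,9,0,0,0],[0,0,9,0,0,0]]}}

```text
t: 4.87
eef_pos: [0.4767, -0.3239, 0.031]
eef_rot: [-0.0, 0.664, 0.748, -0.0]
ft_force: [0.0, -0.2, -0.7]
width: 0.367
finger_force: 0.0
```

Emit:
{"method": "carry_out", "body": {"moves": [[0,0,1,0,0,0],[0,0,2,0,0,0],[0,0,2,0,0,0]]}}

```text
t: 5.12
eef_pos: [0.4769, -0.324, 0.0292]
eef_rot: [-0.0, 0.664, 0.748, 0.0]
ft_force: [0.5, -1.2, -0.2]
width: 0.367
finger_force: 0.0
```

Emit:
{"method": "carry_out", "body": {"moves": [[0,0,1,0,0,0],[0,0,2,0,0,0],[0,0,2,0,0,0]]}}

```text
t: 5.37
eef_pos: [0.4766, -0.3241, 0.0274]
eef_rot: [-0.0, 0.664, 0.748, -0.0]
ft_force: [-0.8, 0.7, 4.1]
width: 0.365
finger_force: 1.8
```

Contact, with 4 N on the paddle. I'll press about 6 mm further.

Emit:
{"method": "carry_out", "body": {"moves": [[0,0,1.5,0,0,0],[0,0,3,0,0,0],[0,0,4.5,0,0,0],[0,0,5,0,0,0],[0,0,5,0,0,0]]}}

```text
t: 5.78
eef_pos: [0.4758, -0.3242, 0.0224]
eef_rot: [-0.001, 0.664, 0.748, -0.001]
ft_force: [-3.3, 0.9, 6.7]
width: 0.37
finger_force: 3.4
```

```bash
python3 chk.py
```

```text
5.7833 [-32.14889562  15.41436635  22.35271941] 0.37018212900570896 [-3.29  0.92  6.69] [ 0.06  0.78 -0.02]
(array([373.2, 154.9]), array([345, 127,  54,  40, 457], dtype=int32)) (array([395.2, 222.8]), array([384, 218,  26,  10, 184], dtype=int32)) (array([277.4, 193.9]), array([ 241,  144,   68,  120, 4954], dtype=int32))
[[0 0 0 0 0 0 0 0 0 0 0 0]
 [1 0 0 0 0 0 0 0 0 0 0 0]
 [1 1 1 1 1 1 0 0 0 0 0 0]
 [1 1 1 1 1 1 1 1 1 1 1 1]
 [1 1 1 1 1 1 1 1 1 1 1 1]
 [1 1 1 1 1 1 1 1 1 1 1 1]
 [1 1 1 1 1 1 1 1 1 1 1 1]
 [1 1 1 1 1 1 1 1 1 1 1 1]
 [1 0 1 1 1 1 1 1 1 1 1 1]
 [1 0 0 1 1 1 1 1 1 1 1 1]
 [1 0 0 1 1 1 1 1 1 1 1 0]
 [1 1 1 1 1 1 1 1 1 1 1 0]
 [1 0 1 1 1 1 1 1 1 1 1 0]
 [1 0 1 1 1 1 1 1 1 1 1 0]
 [0 0 0 0 1 1 1 1 1 1 1 1]
 [0 0 0 0 1 1 1 1 0 0 0 0]
 [0 0 0 0 1 1 1 1 0 0 0 0]
 [0 0 0 0 1 1 1 1 0 0 0 0]
 [0 0 0 0 1 1 1 1 0 0 0 0]
 [0 0 0 0 1 1 1 0 0 0 0 0]
 [0 0 0 0 1 1 1 0 0 0 0 0]
 [0 0 0 0 1 1 1 0 0 0 0 0]
 [0 0 0 0 1 1 1 0 0 0 0 0]
 [0 0 0 0 0 0 0 0 0 0 0 0]
 [0 0 0 0 0 0 0 0 0 0 0 0]
 [0 0 0 0 0 0 0 0 0 0 0 0]
 [0 0 0 0 0 0 0 0 0 0 0 0]
 [0 0 0 0 0 0 0 0 0 0 0 0]]
```

The paddle is down about 6.5 mm. I'll press 1 mm more, then glide toward the knob.

Emit:
{"method": "carry_out", "body": {"moves": [[0,0,1,0,0,0],[0,0,1,0,0,0],[3,0,1,0,0,0],[6,0,1,0,0,0],[9,0,1,0,0,0],[12,0,1,0,0,0],[15,0,1,0,0,0],[15,0,1,0,0,0]]}}

```text
t: 6.55
eef_pos: [0.4767, -0.3125, 0.0224]
eef_rot: [0.003, 0.664, 0.747, -0.001]
ft_force: [-0.4, -4.9, 7.3]
width: 0.372
finger_force: 3.7
```

```bash
cat >> chk.py <<'E'
w=S["wrist"]["frame"][130:280,220:440];cv2.imwrite("pics/"+str(round(o["t"],2))+".png",cv2.resize(w,(800,545)))
E
python3 chk.py | head -3
```

```text
6.55 [-29.89380405  26.94948049  22.37065031] 0.3724700641237229 [-0.42 -4.89  7.28] [-0.94  0.09  0.07]
(array([370.7, 154.3]), array([345, 128,  49,  38, 408], dtype=int32)) (array([395.9, 223. ]), array([384, 218,  26,  11, 185], dtype=int32)) (array([274.7, 209.3]), array([ 239,  166,   67,  116, 4090], dtype=int32))
[[0 0 0 0 0 0 0 0 0 0 0 0]
```

View pics/6.55.png

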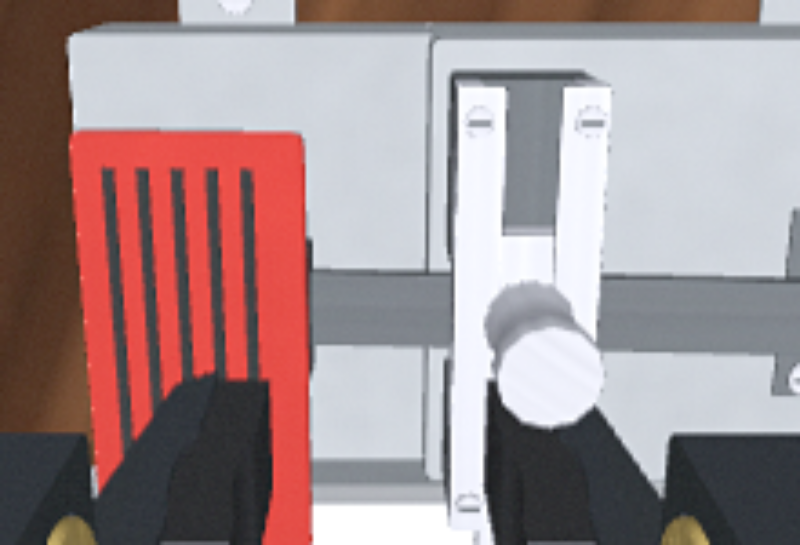

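The finger sits squarely behind the knob at (548,375), and the paddle fingertip is on the paddle at (230,385). I'll push on.

Emit:
{"method": "carry_out", "body": {"moves": [[3,0,0,0,0,0],[6,0,0,0,0,0],[9,0,0,0,0,0],[12,0,0,0,0,0],[12,0,0,0,0,0]]}}

```text
t: 7.07
eef_pos: [0.4754, -0.3005, 0.0223]
eef_rot: [0.003, 0.664, 0.747, -0.001]
ft_force: [0.5, -3.8, 6.3]
width: 0.365
finger_force: 3.7
```

```bash
python3 chk.py | head -2;python3 - <<'E'
from h import *
o,S=pickle.load(open("s5.pkl","rb"));g=cv2.cvtColor(S["wrist"]["frame"],cv2.COLOR_BGR2GRAY)
print(g[130:200,220+528*220//800])
E
```

```text
7.0667 [-29.74980083  38.94287705  22.34064121] 0.3645291991397533 [ 0.5  -3.84  6.31] [-0.96  0.11  0.06]
(array([367.8, 154.7]), array([345, 134,  44,  31, 355], dtype=int32)) (array([396.4, 223.1]), array([384, 218,  26,  11, 184], dtype=int32)) (array([275.8, 222.5]), array([ 240,  188,   66,   98, 3110], dtype=int32))
[ 89  85  85  84  87  83  89  89  89  90  90  90  90  94  90  91  93  93
  92  92  91  88  86 111 137 140 140 142 140 143 142 205 220 220 220 219
 218 219 224 178  96  81  68 138 142 137 140 137 138 138 138 138 139 138
 139 138 139 140 141 141 141 137 160 187 169 254 252 250 250 251]
```

The bolt is moving: the open slot has halved from 42 to about 20 px. I'll continue to the stop.

Emit:
{"method": "carry_out", "body": {"moves": [[3,0,0,0,0,0],[6,0,0,0,0,0],[9,0,0,0,0,0],[12,0,0,0,0,0],[15,0,0,0,0,0],[17,0,0,0,0,0],[17,0,0,0,0,0]]}}

```text
t: 7.75
eef_pos: [0.4739, -0.2872, 0.0225]
eef_rot: [0.005, 0.666, 0.746, -0.001]
ft_force: [1.3, -11.3, 3.1]
width: 0.367
finger_force: 7.4
```

```bash
python3 chk.py | head -2;python3 - <<'E'
from h import *
o,S=pickle.load(open("s5.pkl","rb"));g=cv2.cvtColor(S["wrist"]["frame"],cv2.COLOR_BGR2GRAY)
print(g[160:215,220+528*220//800])
E
```

```text
7.75 [-29.62069698  52.38507228  22.46994279] 0.36666203141693166 [  1.29 -11.26   3.09] [-2.34 -0.01 -0.17]
(array([364.7, 154.8]), array([345, 141,  38,  23, 297], dtype=int32)) (array([397.3, 223.1]), array([384, 218,  26,  11, 185], dtype=int32)) (array([277.1, 236.9]), array([ 242,  213,   64,   73, 1985], dtype=int32))
[ 90  91  90  89  93  93  91  87  90  90  90  85 138 141 141 141 142 143
 141 144 143 143 155 213 221 221 221 219 219 221 227 153  77 168 186 192
 249 252 250 251 251 251 250 250 250 250 250 253 212 184 179 176 175 168
 162]
```

The slot has closed up and the side force rose to 11 N, so the bolt is at its stop. I'll lift straight up to release the paddle.

Emit:
{"method": "carry_out", "body": {"moves": [[0,0,-2,0,0,0],[0,0,-4,0,0,0],[0,0,-7,0,0,0],[-1,0,-11,0,0,0],[-4,0,-20,0,0,0],[-6,0,-40,0,0,0],[-6,0,-60,0,0,0],[-6,0,-60,0,0,0]], "fingers": 161}}

```text
t: 8.52
eef_pos: [0.4749, -0.2874, 0.084]
eef_rot: [0.003, 0.664, 0.748, 0.001]
ft_force: [0.9, -0.8, 0.2]
width: 0.371
finger_force: 0.0
```

```bash
python3 chk.py | head -2; python3 - <<'E'
from h import *
o,S=pickle.load(open("s5.pkl","rb"))
print("move to lid",shift(o,-80,-41.5,80))
for y in(40,70): print(proj(S["wrist"],b2w(-6,y,79.5),o),proj(S["side"],b2w(-6,y,79.5)))
q=o["eef_rot"];print(Ro.from_quat([q[1],q[2],q[3],q[0]]).as_matrix().round(3))
a=S["wrist"]["frame"][130:330,220:440];s=cv2.resize(S["side"]["frame"][190:250,370:450],(400,300),interpolation=cv2.INTER_CUBIC)
c=np.zeros((600,800,3),np.uint8);c[:360,:396]=cv2.resize(a,(396,360));c[:300,400:]=s;cv2.imwrite("pics/rel.png",c)
E
```

```text
8.5167 [-28.69067519  52.03114813  84.04623033] 0.3706937398403346 [ 0.89 -0.75  0.21] [-0.   -0.03 -0.05]
(array([365.4, 154.8]), array([345, 140,  38,  24, 310], dtype=int32)) (array([396.8, 220.4]), array([384, 216,  26,  10, 189], dtype=int32)) (array([289.9, 219.3]), array([ 263,  187,   47,   84, 2160], dtype=int32)) (array([628.9, 231.7]), array([612, 200,  28,  58, 541], dtype=int32))
move to lid [-93.5 -51.3   4.1]
[355.15524644 239.21035411] [397.851964   204.89662986]
[356.52458554 198.32900392] [386.41707355 204.04236078]
[[-0.118  0.993  0.006]
 [ 0.993  0.118 -0.002]
 [-0.003  0.006 -1.   ]]
```

View pics/rel.png

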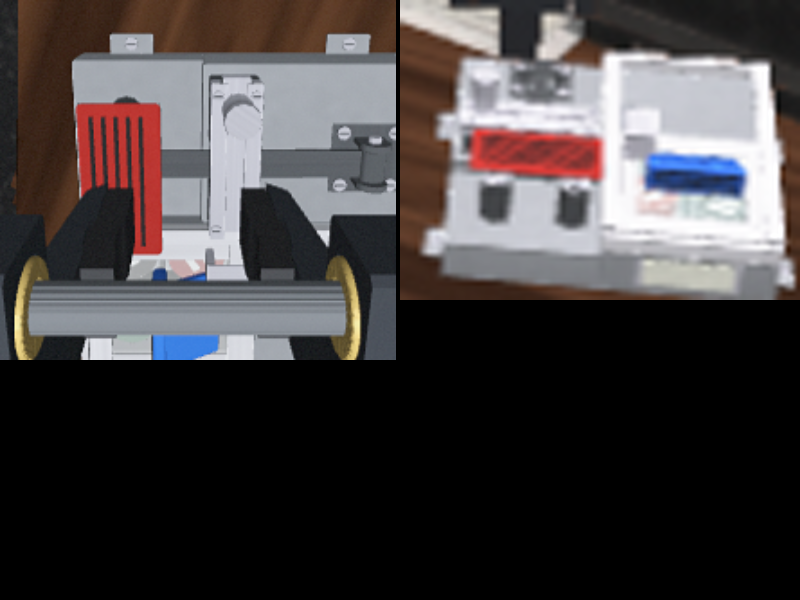

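The picture shows the paddle back up, with the knob at the far end of its channel at (240,118). In the side view the knob is about 30 mm to the left and the lid is still shut. Next I'll close the fingers, move in front of the ridge and descend.

Emit:
{"method": "carry_out", "body": {"moves": [[-15,-10,0,0,0,0],[-35,-20,0,0,0,0],[-60,-35,0,0,0,0],[-80,-48,0,0,0,0],[-94,-51,0,0,0,0],[-94,-51,20,0,0,0],[-94,-51,40,0,0,0],[-94,-51,50,0,0,0],[-94,-51,50,0,0,0]], "fingers": 255}}

```text
t: 9.37
eef_pos: [0.4311, -0.3837, 0.0282]
eef_rot: [-0.003, 0.664, 0.748, -0.0]
ft_force: [0.4, 0.3, 0.2]
width: 0.005
finger_force: 0.0
```

```bash
python3 chk.py ; python3 - <<'E'
from h import *
o,S=pickle.load(open("s5.pkl","rb"))
print(shift(o,-80,-41.5,8))
b=w2b(o["eef_pos"])
print(proj(S["side"],b2w(b[0]-15,b[1],b[2]+38)),ray(S["side"],(462,250),0),w2b(ray(S["side"],(462,250),0)))
g=cv2.cvtColor(S["side"]["frame"],cv2.COLOR_BGR2GRAY)
print((g[200:240,416:446:2]<60).astype(int))
for n in("side","wrist"): print([(c.round(1),st) for c,st,m in blobs(S[n]["frame"],(105,140,60),(125,255,255),40)])
E
```

```text
9.3667 [-83.5618638 -38.4011857  28.2024269] 0.004610544703736096 [0.38 0.32 0.18] [ 0.02  0.01 -0.03]
(array([377.9, 155.1]), array([345, 127,  62,  40, 547], dtype=int32)) (array([396.8, 220.4]), array([384, 216,  26,  10, 189], dtype=int32)) (array([380.2,  93.6]), array([ 344,   22,   77,  148, 7906], dtype=int32))
[[0 0 0 0 0 0 0 0 0 0 0 1]
 [0 0 0 0 0 0 0 0 0 0 0 0]
 [0 0 0 0 0 0 0 0 0 0 0 0]
 [0 0 0 0 0 0 0 0 0 0 0 0]
 [0 0 0 0 0 0 0 0 0 0 0 0]
 [0 0 0 0 0 0 0 0 0 0 0 0]
 [0 0 0 0 0 0 0 0 0 0 0 0]
 [0 0 0 0 0 0 0 0 0 0 0 0]
 [0 0 0 0 0 0 0 0 0 0 0 0]
 [0 0 0 0 0 0 0 0 0 0 0 0]
 [0 0 0 0 0 0 0 0 0 0 0 0]
 [0 0 0 0 0 0 0 0 0 0 0 0]
 [0 0 0 0 0 0 0 0 0 0 0 0]
 [0 0 0 0 0 0 0 0 0 0 0 0]
 [0 0 0 0 0 0 0 0 0 0 0 0]
 [0 0 0 0 0 0 0 0 0 0 0 0]
 [0 0 0 0 0 0 0 0 0 0 0 0]
 [0 0 0 0 0 0 0 0 0 0 0 0]
 [0 0 0 0 0 0 0 0 0 0 0 0]
 [0 0 0 0 0 0 0 0 0 0 0 0]
 [0 0 0 0 0 0 0 0 0 0 0 0]
 [0 0 0 0 0 0 0 0 0 0 0 0]
 [0 0 0 0 0 0 0 0 0 0 0 0]
 [0 0 0 0 0 0 0 0 0 0 0 1]
 [0 0 0 0 0 0 0 0 0 0 0 1]
 [0 0 0 0 0 0 0 0 0 0 0 0]
 [0 0 0 0 0 0 0 0 0 0 0 0]
 [0 0 0 0 0 0 0 0 0 0 0 0]]
[-3.2  3.6 20.2]
[428.
[... 1236 characters left out ...]
 0 0 0 0 0 0 0 0 0 0 0]
 [0 0 0 0 0 0 0 0 0 0 0 0 0 0 0]
 [0 0 0 0 0 0 0 0 0 0 0 0 0 0 0]
 [0 0 0 0 0 0 0 0 0 0 0 0 0 0 0]
 [0 0 0 0 0 0 0 0 0 0 0 0 0 0 0]
 [0 0 0 0 0 0 0 0 0 0 0 0 0 0 0]]
[(array([244.1,  24.6]), array([226,   0,  26,  55, 255], dtype=int32)), (array([295.9,  21.1]), array([252,   0,  77,  53, 787], dtype=int32)), (array([361.1,  55.3]), array([352,  46,  16,  18,  83], dtype=int32)), (array([115.1, 133.4]), array([110, 123,  11,  16,  74], dtype=int32)), (array([272.9, 177.8]), array([263, 175,  19,   7,  59], dtype=int32)), (array([279.6, 228.8]), array([271, 224,  18,   9,  97], dtype=int32))]
[(array([410.5, 226.9]), array([ 386,  200,   51,   53, 2136], dtype=int32))]
```

Emit:
{"method": "carry_out", "body": {"moves": [[-1,3,5,0,0,0],[-3,4,10,0,0,0],[-3,4,15,0,0,0],[-3,4,18,0,0,0],[-3,4,21,0,0,0],[-3,4,21,0,0,0]]}}

```text
t: 9.97
eef_pos: [0.4369, -0.3878, 0.0097]
eef_rot: [-0.0, 0.664, 0.748, -0.0]
ft_force: [0.1, -0.8, 0.1]
width: 0.003
finger_force: 0.0
```

Emit:
{"method": "carry_out", "body": {"moves": [[0,6,0,0,0,0],[0,12,0,0,0,0],[0,18,0,0,0,0],[0,24,0,0,0,0],[0,30,0,0,0,0],[0,30,0,0,0,0]]}}

```text
t: 10.47
eef_pos: [0.4689, -0.3843, 0.0105]
eef_rot: [0.001, 0.664, 0.748, 0.0]
ft_force: [-0.4, 0.2, -0.0]
width: 0.004
finger_force: 0.0
```

```bash
python3 chk.py | head -1; python3 - <<'E'
from h import *
o,S=pickle.load(open("s5.pkl","rb"))
for n in("side","wrist"): print([(c.round(1),st) for c,st,m in blobs(S[n]["frame"],(105,140,60),(125,255,255),40)])
for x in(-44,-24,-4): print(x,proj(S["side"],b2w(x,-67,55)),proj(S["wrist"],b2w(x,-16,55),o))
E
```

```text
10.4667 [-46.10738183 -43.50806161  10.50017939] 0.00429257847628521 [-0.43  0.2  -0.03] [-0.02 -0.01 -0.02]
[(array([244.1,  24.5]), array([226,   0,  26,  55, 254], dtype=int32)), (array([300.6,  23.8]), array([ 261,    0,   68,   58, 1126], dtype=int32)), (array([115.1, 133.4]), array([110, 123,  11,  16,  74], dtype=int32)), (array([274.1, 178.1]), array([266, 175,  16,   7,  54], dtype=int32)), (array([279.6, 228.9]), array([271, 224,  18,   9,  95], dtype=int32))]
[(array([377. , 227.1]), array([ 350,  200,   57,   50, 2383], dtype=int32))]
-44 [438.85139539 224.0491938 ] [327.19823716 207.11135979]
-24 [438.53558579 219.62430297] [366.9415047  207.15582912]
-4 [438.22803008 215.31505948] [406.6627743  207.20027383]
```

The ridge's right edge shows the lid has moved about 20 mm already. I'll keep pushing to the end stop.

Emit:
{"method": "carry_out", "body": {"moves": [[0,6,1,0,0,0],[0,12,2,0,0,0],[0,18,2,0,0,0],[0,24,2,0,0,0],[0,30,2,0,0,0],[0,36,2,0,0,0],[0,42,2,0,0,0],[0,48,2,0,0,0],[0,52,2,0,0,0],[0,52,2,0,0,0]]}}

```text
t: 11.4
eef_pos: [0.5206, -0.3779, 0.0084]
eef_rot: [0.001, 0.664, 0.748, 0.001]
ft_force: [-0.4, -0.9, -0.3]
width: 0.005
finger_force: 0.0
```

Emit:
{"method": "carry_out", "body": {"moves": [[0,2,0,0,0,0],[0,4,0,0,0,0],[0,6,0,0,0,0],[0,8,0,0,0,0],[0,8,0,0,0,0]]}}

```text
t: 11.82
eef_pos: [0.5269, -0.3771, 0.0083]
eef_rot: [-0.0, 0.664, 0.748, 0.0]
ft_force: [-1.1, -0.2, 1.2]
width: 0.004
finger_force: 0.7
```

```bash
python3 chk.py | head -2; python3 - <<'E'
from h import *
o,S=pickle.load(open("s5.pkl","rb"))
for n in("side","wrist"): print([(c.round(1),st) for c,st,m in blobs(S[n]["frame"],(105,140,60),(125,255,255),60)])
E
```

```text
11.8167 [ 12.31583622 -43.19238769   8.34639652] 0.003967568691746417 [-1.15 -0.23  1.19] [0.09 0.29 0.02]
(array([377.8, 155.1]), array([345, 127,  62,  40, 547], dtype=int32)) (array([396.8, 220.4]), array([384, 216,  26,  10, 189], dtype=int32)) (array([158.1,  82.3]), array([  100,     0,   108,   169, 10625], dtype=int32)) (array([265.7, 206.7]), array([241, 187,  47,  35, 542], dtype=int32))
[(array([244.1,  24.7]), array([226,   0,  26,  56, 253], dtype=int32)), (array([301. ,  24.9]), array([ 252,    0,   77,   60, 1249], dtype=int32)), (array([115.1, 133.5]), array([110, 123,  11,  16,  75], dtype=int32)), (array([279.5, 228.9]), array([271, 224,  18,   9,  94], dtype=int32))]
[(array([377.8, 228.1]), array([ 350,  202,   59,   48, 2319], dtype=int32))]
```

Emit:
{"method": "carry_out", "body": {"moves": [[0,2,0,0,0,0],[0,4,0,0,0,0],[0,6,0,0,0,0],[0,6,0,0,0,0]]}}

```text
t: 12.25
eef_pos: [0.5267, -0.3771, 0.0083]
eef_rot: [-0.004, 0.664, 0.747, -0.003]
ft_force: [-11.3, 1.5, 9.2]
width: 0.006
finger_force: 6.2
```

At the stop: the force is 11 N and the position isn't changing. I'll back off, rise and go clear.

Emit:
{"method": "carry_out", "body": {"moves": [[0,-4,0,0,0,0],[0,-10,0,0,0,0],[0,-16,-3,0,0,0],[0,-20,-20,0,0,0],[0,-20,-55,0,0,0],[0,-20,-90,0,0,0],[0,-20,-130,0,0,0],[0,-20,-170,0,0,0],[0,-20,-200,0,0,0],[0,-20,-200,0,0,0]]}}

```text
t: 13.08
eef_pos: [0.5173, -0.3815, 0.2161]
eef_rot: [0.007, 0.664, 0.748, 0.002]
ft_force: [0.7, -0.7, 0.5]
width: 0.002
finger_force: 0.0
```

```bash
python3 chk.py | head -2; python3 - <<'E'
from h import *
o,S=pickle.load(open("s5.pkl","rb"))
for n in("side","wrist"): print([(c.round(1),st) for c,st,m in blobs(S[n]["frame"],(105,140,60),(125,255,255),60)])
for x in(-44,22,28): print(x,proj(S["side"],b2w(x,-41.5,50)),proj(S["wrist"],b2w(x,-41.5,55),o))
E
```

```text
13.0833 [  2.31874681 -46.45782312 216.08384874] 0.0017613113963388556 [ 0.66 -0.67  0.51] [-0.06 -0.1  -0.01]
(array([377.9, 155.1]), array([345, 127,  62,  40, 548], dtype=int32)) (array([396.8, 220.4]), array([384, 216,  26,  10, 189], dtype=int32)) (array([505.3,  93.3]), array([472,  52,  75,  63, 591], dtype=int32)) (array([268.5,  99.1]), array([ 251,   67,   34,   65, 1542], dtype=int32))
[(array([243.9,  23.1]), array([226,   0,  25,  52, 239], dtype=int32)), (array([342.6,  47.1]), array([ 313,   31,   55,   33, 1209], dtype=int32)), (array([115.1, 133.4]), array([110, 123,  11,  16,  74], dtype=int32)), (array([266.7, 176. ]), array([251, 171,  31,  11,  95], dtype=int32)), (array([427.8, 208.9]), array([419, 206,  19,   7,  99], dtype=int32)), (array([279.5, 228.9]), array([271, 224,  18,   9,  95], dtype=int32))]
[(array([353.8, 170.5]), array([342, 151,  26,  41, 928], dtype=int32))]
-44 [428.53515374 224.82502697] [283.17355998 171.88393781]
22 [427.96405617 210.6915678 ] [337.89413575 171.77091424]
28 [427.91451888 209.46562429] [342.85667245 171.76066428]
```

The ridge's front edge is at column 342, where x = 28 mm (72 mm of travel) predicts 342.9, so the lid is fully open. The paddle is up at row 220.4. I'll settle and hand in.

Emit:
{"method": "carry_out", "body": {"moves": [[0,0,0,0,0,0],[0,0,0,0,0,0],[0,0,0,0,0,0]]}}

```text
t: 13.43
eef_pos: [0.5119, -0.3786, 0.2066]
eef_rot: [-0.001, 0.664, 0.748, -0.0]
ft_force: [0.0, -0.6, 0.2]
width: 0.005
finger_force: 0.0
```

```bash
python3 -c "
from plant import env
print(env.finish_job())"
```

```text
the job is handed in; nothing more can be done
None
```

I handed the job in at about 13.4 s, with no verdict returned: the bolt was drawn to its stop, the paddle had sprung back up, the lid was open to its end stop, and the hand was clear; I did not re-measure the specimens or bystanders.

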